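# Hold the carrier home in the sawing jig

## Task

An emery stick has been left lying across the rails of the ring-sawing jig: take it off and lay it flat on the open bench, clear of the jig. Then push the metal carrier along its channel against the sprung plunger until its front face sits fully home against the steel stop block, firmly but without ramming it, and keep pressing: the program finishes while the robot is still holding the carrier against the stop, because the spring throws it back if let go. Leave the parts box, hammer and jar where they are.

Things in the scene. Friction and masses are not known exactly. Their poses are not given: they have to be found in the camera images.
- jig: Jig screwed to the bench: wood base 330 x 86 x 14 mm (x = -180 to +150) with two straight steel rails. Origin on the bench, on the channel's centre line; +x along the channel towards the stop, z up. Channel floor at z = 14 mm, rail tops at z = 34; channel 43 mm wide (y = -21.5 to +21.5), each rail 12 mm wide, from x = -165 to +90.
- stop: Dark steel stop block, 50 (along the channel) x 80 x 30 mm, fixed on the jig at the far end of the channel, its top 44 mm above the bench. Origin at the foot of its face that looks down the channel (jig x = +90 mm, z = 14 mm); same axes as the jig. It takes up to 80 N from the carrier; beyond that is ramming.
- plunger (a joint): Brass sprung plunger: round pin 14 mm across on the channel's centre line, 29 mm above the bench, sticking 18 mm out of the stop's face towards the carrier. Value in m: 0 fully out, 0.018 pressed flush with the stop's face, where the carrier meets the stop. The spring pushes back with about 3 N at the start, 8 N when flush.
- plunger_tip (a point): Centre of the plunger's free end; moves with it (jig x = +72 mm when fully out, +90 mm when flush).
- carrier: Aluminium block 70 (along the channel) x 40 x 30 mm, about 0.25 kg, loose in the channel (1.5 mm play each side), an upright wooden grip post 20 x 20 x 40 mm in the middle of its top, sides parallel to the block's. Origin at the centre of the underside; +x to the stop, front face at x = +35 mm. Home: origin at jig x = +55 mm.
- post (a point): Point on the axis of the carrier's grip post, 55 mm above the carrier's underside; the post runs from 30 to 70 mm above the underside.
- stick: Emery stick: a straight flat wooden stick 220 x 24 x 14 mm, about 60 g, two thirds of it covered in grey emery. It lies flat across both rails, between carrier and plunger. Origin at the centre of its underside, x along its length, y across its 24 mm width, z up. Its underside starts 34 mm above the bench.
- parts_box: Bystander: open white plastic compartment box 110 x 160 x 30 mm. Leave alone.
- hammer: Bystander: small hammer lying on the bench, about 260 mm long, about along x. Leave alone.
- jar: Bystander: glass jar 56 mm across, 70 mm tall. Leave alone.
Things that resemble listed ones, but are neither listed nor needed, are in the scene too. Leave any orange, turquoise or yellow look-alike of the carrier alone.

How it is judged:
By the outcome, as a careful person would: the job done as asked, in the order asked, and still so for the second after the job is handed in, while the arm keeps its last pose, push and grip.
It also fails if it takes over 64 s, if anything falls off the work surface, if the arm or the gripper's body presses on something with over 40 N, if the wrist force passes 120 N, or if a joint passes its speed limit or range.

## Robot

A 6-joint arm with a two-finger parallel gripper is mounted at the origin on the work surface. World frame = base frame: x ahead of the robot, y to its left, z up, the work surface at z = 0. Lengths are in m, angles in degrees, forces in N, time in s.
With the tool pointing down it reaches from about 0.275 to 0.85 m from the base axis. Payload 19 kg.
Tool frame: the origin (TCP) lies on the centre line of the jaws, within the pads' length; the fingertips stand 11 mm ahead of it and the grasp point (between the pads) lies 8 mm behind it; z points along the fingers, y is the line along which they close (so a half turn about z gives the same grasp; the last joint's range is limited). The gripper opens to 85 mm and grips with 20 to 120 N. Pads are 22 mm wide; open, the fingers measure 114 mm over their backs; the gripper's body (76 mm by 85 mm) begins 54 mm behind the grasp point. The pads swing forward as they close: fully open they stand 13 mm farther back than shut.
Start: joints at [69.328, 8.623, 82.357, -0, 89.026, -7.678], TCP at [0.129, 0.56, 0.242] pointing down, gripper open.
Joint ranges: [-160.23, 160.23], [-39.13, 120.54], [6.94, 153.29], [-79.49, 259.48], [9.18, 160.14], [-161.06, 161.06]. Speed limits (degrees/s): [108.29, 108.29, 127.2, 172.46, 172.46, 172.46].

## Interface

Orientations are given as [roll, pitch, yaw] about the fixed x, y, z axes, in that order (R = Rz(yaw) Ry(pitch) Rx(roll)).
In Python, from workcell import * gives the robot as it stands. Calls block until the motion is done:
- reach(position, orientation): joint-space move of the TCP to a pose.
- servo_line(position, rotation=None, rate=0.15): straight line of the TCP; rotation=None keeps the orientation; rate is the mean speed in m/s.
- goto_joints(angles): joint-space move.
- ungrasp() and grasp(force=None): open the fingers fully, or close them until they stop; force is the grip in N (None keeps the last).
- hold(seconds).
- ik(position, orientation): joint angles nearest the present ones, or None.
- observe(): the state.
- snapshot(name): name is "scene" or "top" or "wrist"; returns the picture (384x512x3 uint8, red, green, blue); there is no depth.
- get_calibration(name): a dict with "fovy" (degrees; the focal length in pixels is half the picture's height over the tangent of half this angle, whatever the lens; pixels are square), "cx", "cy" (the principal point, pixels), "dist" ([k1, k2, p1, p2, k3] as OpenCV has them; the pictures are not rectified), "R" (3x3) and "t" (3): a world point X has camera coordinates R X + t. Camera axes: x right, y down, z forward; pixel columns grow to the right and rows downward; lengths in m; the calibration is good to about 2 mm. A picture is of the moment at which its call begins: read the wrist's pose just before it. get_calibration takes no time and is no camera call; for the wrist camera it gives the pose at the moment of the call.
A pose or a line that the arm cannot do raises IKError and nothing moves.
- hand_in(): hands the job in; it is judged then, once.
The state is a dict: "time_s": time; "qpos": joint angles; "joint_velocities": joint speeds; "effort": joint torques, N m; "tool_pos": TCP position; "tcp_rot": TCP orientation; "contact_force": force on the tool from outside, world axes, zero at the start; "ft_torque": the same for the moment, N m; "finger_gap": finger opening in m; "grip_force": force on a finger pad.
Only numpy, scipy, OpenCV 4.12 (cv2) and the standard library are available. Lean on these libraries where they do the work, as an engineer would, in place of code of your own. Each camera call takes 0.05 s, during which the arm holds its last target. There are 200 camera calls.

## Working session

There is one attempt and no reset: what is moved stays moved. The work goes in short steps, each a Python script; the robot and the scene stay as the last script left them, time stands still between calls to the robot, and variables do not carry over. Pictures are saved under pics/ and viewed, at most 10 in all, crops included, and the job is handed in when it is done.

```bash
mkdir -p pics; ls
cat > h.py <<'E'
from workcell import *
import numpy as np, cv2
def cam(n):
    c=get_calibration(n); f=192/np.tan(np.radians(c["fovy"])/2)
    K=np.array([[f,0,c["cx"]],[0,f,c["cy"]],[0,0,1]]); return K,np.array(c["dist"],float),np.array(c["R"]),np.array(c["t"])
def ray(c,px,z):
    K,d,R,t=c
    u=cv2.undistortPoints(np.array(px,float).reshape(-1,1,2),K,d).reshape(-1,2)
    D=np.c_[u,np.ones(len(u))]@R; C=-R.T@t
    return C+D*((z-C[2])/D[:,2])[:,None]
def proj(c,X):
    K,d,R,t=c
    return cv2.projectPoints(np.array(X,float).reshape(-1,1,3),cv2.Rodrigues(R)[0],t,K,d)[0].reshape(-1,2)
def shot(n,f):
    c=cam(n); im=snapshot(n)[:,:,::-1].copy(); cv2.imwrite(f"pics/{f}.png",im); return c,im
E
python3 - <<'E'
from h import *
for n in("top","scene"):
    c,im=shot(n,n+"0"); print(n,(-c[2].T@c[3]).round(3))
s=observe(); print(s)
a=cv2.imread("pics/top0.png");
E
```

```text
pics
top [0.353 0.019 1.426]
scene [1.091 0.186 1.022]
{'time_s': 0.1, 'qpos': array([ 6.93287959e+01,  8.64629373e+00,  8.23877631e+01,  1.02766680e-03,
        8.90264374e+01, -7.67861807e+00]), 'joint_velocities': array([-0.07912071,  0.06977191, -0.08546551,  0.07086527,  0.08957937,
        0.08385815]), 'effort': array([ 2.74251135e-03, -7.14382410e+01, -5.71793747e+01, -2.31334661e-04,
        7.14494992e-03, -2.66978844e-05]), 'tool_pos': array([0.12922459, 0.56008013, 0.2417673 ]), 'tcp_rot': array([-1.79940186e+02, -9.10129611e-03,  1.67007391e+02]), 'contact_force': array([0.02873159, 0.69661428, 0.65715321]), 'ft_torque': array([-0.02032466, -0.07448895, -0.00738415]), 'grip_force': 0.0, 'finger_gap': 0.08556547801606068}
```

View pics/top0.png

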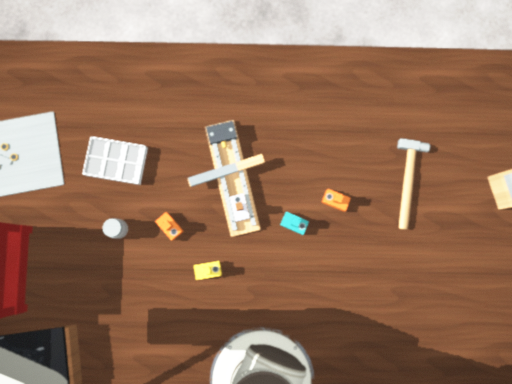

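View pics/scene0.png

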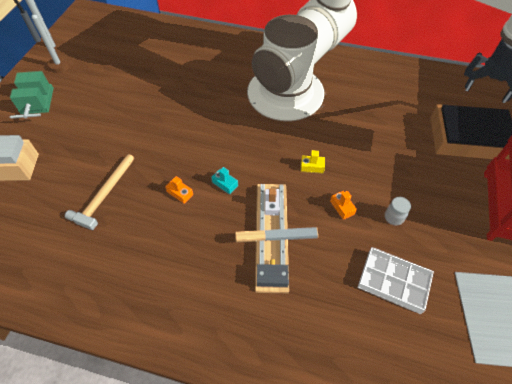

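The top view shows the jig from the stop at (221,131) to the near end at (245,234), the stick from (189,182) to (264,159) and the carrier at about (239,207). The scene view agrees. Next is a rough estimate, then a closer look with the wrist camera.

Run:
```python
from h import *
c=cam("top")
P=ray(c,[[206,126],[233,121],[259,229],[231,236]],0.014);print(P.round(4))
S=ray(c,[[189,182],[264,159]],0.048);print(S.round(4))
print(ray(c,[[239,207]],.044))
m=S.mean(0)
# look from above, tool down, at 3 yaws find IK
s=observe();
w=cam("wrist");R=w[2];C=-R.T@w[3];print("wrist cam",C,R[2],np.degrees(2*np.arctan(192/w[0][0,0])), s['tool_pos'])
for yaw in (167,180,-170,15,0,-160,105,90,-90):
    q=ik([m[0]-.08,m[1],.30],[180,0,yaw]); print(yaw,None if q is None else np.round(q))
```

```text
[[0.7179 0.1711 0.014 ]
 [0.7342 0.0928 0.014 ]
 [0.4205 0.0125 0.014 ]
 [0.3995 0.0917 0.014 ]]
[[0.5477 0.2107 0.048 ]
 [0.6164 0.0014 0.048 ]]
[[0.47973162 0.06948143 0.044     ]]
wrist cam [0.06519139 0.57538785 0.37365945] [ 0.25382309 -0.05911755 -0.96544236] 69.87978329914006 [0.12922459 0.56008013 0.2417673 ]
167 [  3.   0.  85.   0.  95. -74.]
180 [  3.   0.  85.   0.  95. -87.]
-170 [  3.   0.  85.   0.  95. -97.]
15 [ 3.  0. 85. -0. 95. 78.]
0 [ 3.  0. 85. -0. 95. 93.]
-160 [   3.    0.   85.    0.   95. -107.]
105 [  3.   0.  85.   0.  95. -12.]
90 [ 3.  0. 85. -0. 95.  3.]
-90 None
```

Run:
```python
from h import *
reach([.56,.09,.28],[180,0,106]); hold(.3)
c,im=shot("wrist","w1"); print(observe()['time_s'],observe()['tool_pos'])
np.savez("w1.npz",K=c[0],d=c[1],R=c[2],t=c[3])
```

```text
2.7333 [0.55994201 0.09022446 0.27999585]
```

View pics/w1.png

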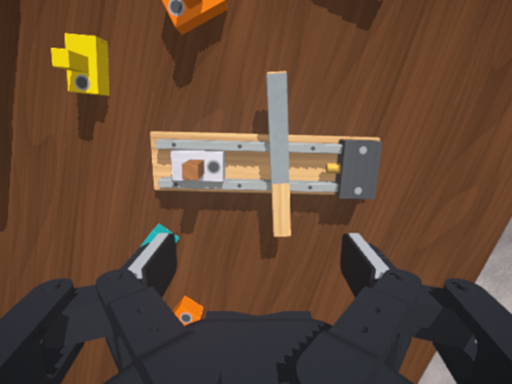

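The wrist view shows the stick from (278,72) to (282,236), the stop top at (341–381, 139–199), the plunger at (333,167), the carrier top at (172–225, 150–181) and its brown post at (193,168). I'll refine these points with colour masks.

Run:
```python
from h import *
z=np.load("w1.npz");c=(z['K'],z['d'],z['R'],z['t']);im=cv2.imread("pics/w1.png")
hsv=cv2.cvtColor(im,cv2.COLOR_BGR2HSV)
def rect(mask,box,zz,nm):
    x0,y0,x1,y1=box; m=np.zeros(mask.shape,np.uint8); m[y0:y1,x0:x1]=mask[y0:y1,x0:x1]*255
    m=cv2.morphologyEx(m,cv2.MORPH_OPEN,np.ones((3,3),np.uint8))
    k=max(cv2.findContours(m,0,1)[0],key=cv2.contourArea)
    w=ray(c,k.reshape(-1,2),zz)
    r=cv2.minAreaRect((w[:,:2]*1000).astype(np.float32)); print(nm,np.round(r[0],1),np.round(r[1],1),round(r[2],1),cv2.boundingRect(k)); 
print("px stick",hsv[100,278],hsv[215,283],"stop",hsv[170,360],"carr",hsv[155,200],"post",hsv[168,196],hsv[173,187],"wood",hsv[160,250],"rail",hsv[146,240],"brass",hsv[167,333], "bench",hsv[100,240])
H,S,V=hsv[...,0],hsv[...,1],hsv[...,2]
rect((S<70)&(V>100),(255,60,305,136),.048,"stick grey end")
rect((S<90)&(V<110),(330,130,390,205),.044,"stop")
rect((S<60)&(V>200),(165,148,232,184),.044,"carrier")
rect((S>100)&(V<225)&(H<20),(180,157,206,182),.084,"post")
print("stick ends",ray(c,[[277.5,72],[282.5,236]],.048).round(4))
print("rail outer edges",ray(c,[[157,141],[339,144],[158,186],[337,191]],.034).round(4))
```

```text
px stick [101  17 167] [ 18 109 242] stop [110  16  95] carr [129   8 226] post [ 13 146 189] [ 13 145 181] wood [ 15 110 150] rail [108  13  99] brass [ 23 158 246] bench [ 12 146 108]
stick grey end [560.9 176.1] [26.1 76.1] 19.1 (266, 73, 23, 63)
stop [690.3 125.1] [58.  80.9] 14.3 (335, 140, 47, 60)
carrier [479.   71.8] [70.  38.3] 15.9 (171, 151, 52, 29)
post [482.1  74.2] [23.2 24.3] 13.0 (183, 160, 20, 20)
stick ends [[0.5498 0.2134 0.048 ]
 [0.6207 0.0065 0.048 ]]
rail outer edges [[0.4181 0.0873 0.034 ]
 [0.6575 0.1516 0.034 ]
 [0.4311 0.0254 0.034 ]
 [0.6778 0.0884 0.034 ]]
```

Run:
```python
import cv2
a=cv2.imread("pics/w1.png")[125:245,145:390]; cv2.imwrite("pics/w1c.png",cv2.resize(a,None,fx=3.2,fy=3.2,interpolation=cv2.INTER_CUBIC))
```

```text
(no output)
```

View pics/w1c.png

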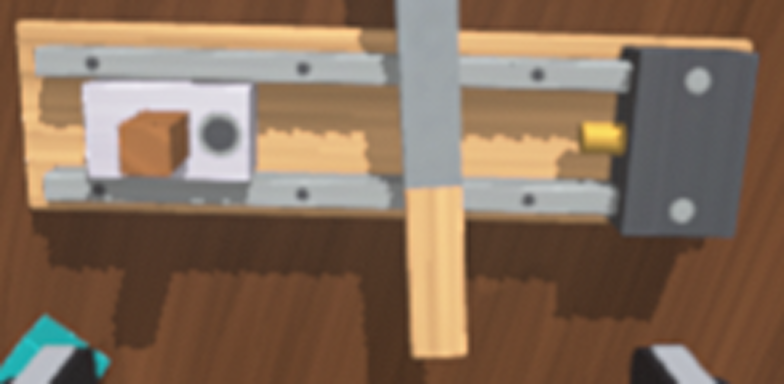

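Run:
```python
from h import *
o=[180,0,108.9]
reach([.5853,.110,.13],o); servo_line([.5853,.110,.047]); 
s=observe(); print(s['time_s'],s['contact_force'],s['tool_pos'])
grasp(30); s=observe(); print(s['finger_gap'],s['grip_force'],s['contact_force'])
servo_line([.5853,.110,.16],rate=.12); s=observe(); print(s['time_s'],s['finger_gap'],s['grip_force'],s['tcp_rot'])
shot("wrist","w2")
```

```text
4.0917 [-0.47708352  0.02470222 -0.54979259] [0.58608444 0.11000238 0.04853162]
0.023211762447203722 30.10101556777954 [-1.26403372  0.44946794  6.00922226]
5.7667 0.023221064693366773 29.420764446258545 [-1.79926152e+02 -2.13838697e-02  1.08897356e+02]
```

View pics/w2.png

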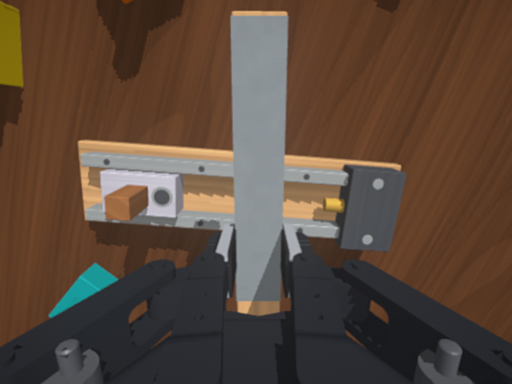

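The stick is held level, gripped centrally, and the channel is clear. I'll lay it on the empty bench to the right of the jig.

Run:
```python
from h import *
o=[180,0,108.9]; p=[.64,-.13]
servo_line(p+[.14],rate=.2); servo_line(p+[.03],rate=.1); servo_line(p+[.0145],rate=.03)
hold(.2); s=observe(); print(s['time_s'],s['contact_force'],s['tool_pos'])
z=s['tool_pos'][2]
for i in range(4):
    if observe()['contact_force'][2]>3: break
    z-=.0007; servo_line(p+[z],rate=.02)
print(z,observe()['contact_force'])
ungrasp(); servo_line(p+[.14],rate=.2)
reach([.52,.05,.25],[180,0,104.4]); hold(.3)
c,im=shot("wrist","w3"); np.savez("w3.npz",K=c[0],d=c[1],R=c[2],t=c[3]); print(observe()['time_s'])
shot("top","t3")
```

```text
9.3167 [0.54313912 0.04178068 0.02622073] [ 0.64007667 -0.12999646  0.01466086]
0.012560855280929439 [-4.88014478  1.80473421 10.87633184]
12.7833
```

View pics/w3.png

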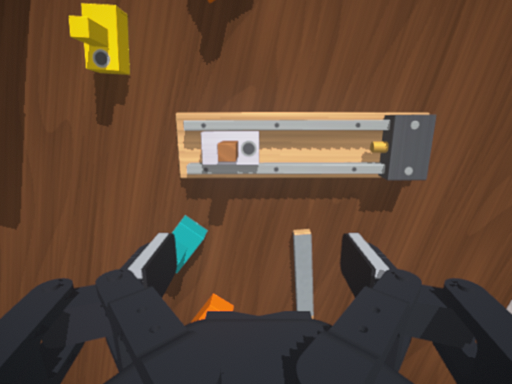

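The stick lies on the bench with its end at (302,232), clear of the jig, and the channel is open from the carrier (202–258, 132–165) to the plunger (378,147). Next I'll refine the carrier and rail line and grip the post.

Run:
```python
from h import *
z=np.load("w3.npz");c=(z['K'],z['d'],z['R'],z['t']);im=cv2.imread("pics/w3.png")
hsv=cv2.cvtColor(im,cv2.COLOR_BGR2HSV);H,S,V=cv2.split(hsv)
def rect(mask,box,zz,nm):
    x0,y0,x1,y1=box; m=np.zeros(mask.shape,np.uint8); m[y0:y1,x0:x1]=mask[y0:y1,x0:x1]*255
    k=max(cv2.findContours(m,0,1)[0],key=cv2.contourArea); w=ray(c,k.reshape(-1,2),zz)
    r=cv2.minAreaRect((w[:,:2]*1000).astype(np.float32)); print(nm,np.round(r[0],1),np.round(r[1],1),round(r[2],1))
rect((S<60)&(V>200),(196,125,264,170),.044,"carrier")
# rail edges: fit lines to rail pixels (grey) clear of the carrier
for a,b in((116,134),(160,178)):
    m=np.zeros_like(S); sub=(slice(a,b),slice(268,380)); m[sub]=((S[sub]<60)&(V[sub]>90)&(V[sub]<215))*255
    ys,xs=np.nonzero(m); w=ray(c,np.c_[xs,ys],.034)[:,:2]
    vx,vy,x,y=cv2.fitLine(w.astype(np.float32),cv2.DIST_HUBER,0,.01,.01).ravel(); print("rail",np.degrees(np.arctan(vy/vx)),x,y,len(xs))
# brass tip z .029, stop face top edge z .044
m=((H>18)&(H<28)&(S>150)&(V>150)); m[:,:365]=0;m[:,395:]=0;m[:135]=0;m[160:]=0
ys,xs=np.nonzero(m);print("brass px",xs.min(),ys.mean(),ray(c,[[xs.min(),ys.mean()]],.029))
```

```text
carrier [480.   71.4] [69.6 37.6] 14.3
rail 14.169022 0.5957817 0.1293715 1120
rail 14.650472 0.60162544 0.075003296 1267
brass px 373 145.46153846153845 [[0.65416516 0.11735493 0.029     ]]
```

```bash
cat >> h.py <<'E'
YAW=14.4; U=np.array([np.cos(np.radians(YAW)),np.sin(np.radians(YAW)),0]); N=np.array([-U[1],U[0],0])
P0=np.array([.480,.0715,.061])
E
python3 - <<'E'
from h import *
reach(P0+[0,0,.08],[180,0,90+YAW]); servo_line(P0,rate=.12); hold(.2)
s=observe(); f0=s['contact_force']; print(s['time_s'],f0,s['tool_pos'])
grasp(60); hold(.2); s=observe(); print(s['finger_gap'],s['grip_force'],s['contact_force'],s['tool_pos'])
for d,r in((.06,.08),(.12,.08),(.138,.04)):
    servo_line(P0+d*U,rate=r); hold(.1); s=observe(); f=s['contact_force']
    print(round(s['time_s'],2),d,"fu %.1f fn %.1f fz %.1f"%(f@U,f@N,f[2]),"s %.4f lat %.4f"%((s['tool_pos']-P0)@U,(s['tool_pos']-P0)@N),s['grip_force'])
    if abs(f@U)>25: break
E
```

```text
14.3917 [ 0.11419154 -0.33959364  0.67806298] [0.480404   0.07150212 0.0617175 ]
0.019356262911964326 58.9495450258255 [-9.39585154e-01  1.22827281e-03  1.82576272e+00] [0.48003017 0.07149    0.06105337]
16.2 0.06 fu 1.4 fn -0.6 fz 1.2 s 0.0602 lat -0.0000 58.84372115135193
17.2 0.12 fu 0.2 fn -0.3 fz 2.8 s 0.1200 lat -0.0000 59.201871156692505
17.9 0.138 fu -1.0 fn 0.9 fz 4.4 s 0.1379 lat 0.0000 59.48492109775543
```

Run:
```python
from h import *
d=.138
def rep():
    s=observe(); f=s['contact_force']; fu=f@U
    print(round(s['time_s'],2),"d %.4f fu %.1f fn %.1f fz %.1f"%(d,fu,f@N,f[2]),"s %.4f"%((s['tool_pos']-P0)@U)); return fu
while d<.175:
    d+=.002 if d<.156 else .0007
    servo_line(P0+d*U,rate=.02); hold(.15)
    if rep()<-25: break
hold(.5); rep()
```

```text
18.3 d 0.1400 fu -4.7 fn -0.2 fz 6.3 s 0.1397
18.7 d 0.1420 fu -3.4 fn -0.3 fz 6.7 s 0.1417
19.1 d 0.1440 fu -6.8 fn 1.3 fz 9.9 s 0.1434
19.5 d 0.1460 fu -8.7 fn -0.6 fz 10.4 s 0.1452
19.9 d 0.1480 fu -10.2 fn 0.3 fz 11.6 s 0.1471
20.3 d 0.1500 fu -11.5 fn 0.3 fz 11.2 s 0.1490
20.7 d 0.1520 fu -11.9 fn 0.3 fz 12.5 s 0.1510
21.1 d 0.1540 fu -13.0 fn 0.1 fz 12.8 s 0.1529
21.5 d 0.1560 fu -14.1 fn 1.0 fz 13.0 s 0.1548
21.9 d 0.1567 fu -15.7 fn 0.4 fz 14.9 s 0.1553
22.3 d 0.1574 fu -16.6 fn -0.1 fz 15.1 s 0.1560
22.7 d 0.1581 fu -16.0 fn 0.2 fz 15.4 s 0.1567
23.1 d 0.1588 fu -16.7 fn -0.4 fz 14.7 s 0.1573
23.5 d 0.1595 fu -17.2 fn 0.8 fz 16.0 s 0.1580
23.9 d 0.1602 fu -17.6 fn 0.1 fz 16.1 s 0.1587
24.3 d 0.1609 fu -17.6 fn 0.3 fz 16.5 s 0.1594
24.7 d 0.1616 fu -16.8 fn 0.1 fz 16.3 s 0.1600
25.1 d 0.1623 fu -18.8 fn 1.0 fz 16.1 s 0.1607
25.5 d 0.1630 fu -21.7 fn -0.2 fz 18.6 s 0.1611
25.9 d 0.1637 fu -29.8 fn -0.4 fz 23.3 s 0.1611
26.4 d 0.1637 fu -28.2 fn 0.4 fz 22.9 s 0.1611
```

Run:
```python
from h import *
from scipy.spatial.transform import Rotation as Ro
s=observe(); r=Ro.from_euler('xyz',s['tcp_rot'],degrees=True).as_matrix()
print("tool z·U (deg)",np.degrees(r[:,2]@U),"z·N",np.degrees(r[:,2]@N),"tcp",s['tool_pos'],s['ft_torque']@N,s['finger_gap'],s['grip_force'])
c,im=shot("scene","s4"); 
p=proj(c,P0+.163*U)[0].astype(int); print(p)
a=im[p[1]-45:p[1]+45,p[0]-60:p[0]+60]; cv2.imwrite("pics/s4c.png",cv2.resize(a,None,fx=6,fy=6,interpolation=cv2.INTER_CUBIC))
```

```text
tool z·U (deg) -0.3401331548659664 z·N 0.009796263963954627 tcp [0.63605822 0.11163627 0.06125288] 4.6914816130442984 0.019274146037304173 62.39544689655304
[272 249]
```

View pics/s4c.png

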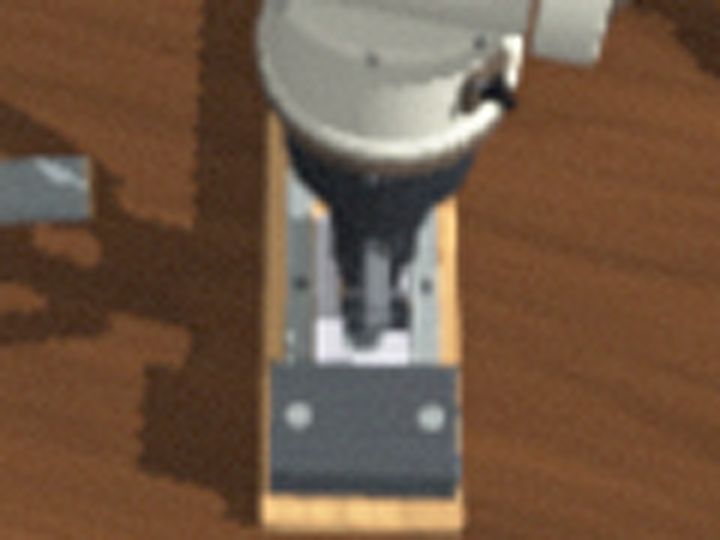

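View pics/s4.png

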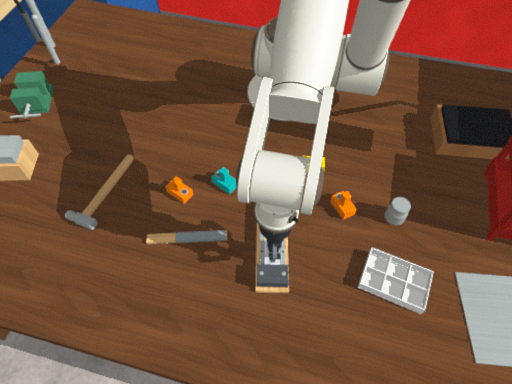

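The carrier's front edge meets the stop with no visible gap, and the stick lies on the bench well clear. Under load the tool leans 0.34° nose-down, so I'll trim that so the face sits flat.

Run:
```python
from h import *
from scipy.spatial.transform import Rotation as Ro
base=Ro.from_euler('xyz',[180,0,90+YAW],degrees=True)
def rep(a,d):
    s=observe(); f=s['contact_force']; r=Ro.from_euler('xyz',s['tcp_rot'],degrees=True).as_matrix()
    print(round(s['time_s'],2),a,"d %.4f fu %.1f fn %.1f fz %.1f"%(d,f@U,f@N,f[2]),"s %.5f z %.4f tilt %.2f"%((s['tool_pos']-P0)@U,s['tool_pos'][2],np.degrees(r[:,2]@U))); return f@U
d=.1637
for a in(.15,.3,.4,.5):
    o=(Ro.from_rotvec(-np.radians(a)*N)*base).as_euler('xyz',degrees=True)
    servo_line(P0+d*U,o,rate=.02); hold(.3)
    if rep(a,d)<-45: break
while d<.166:
    if rep(a,d)<-30: break
    d+=.0004; servo_line(P0+d*U,o,rate=.02); hold(.3)
hold(1); rep(a,d)
```

```text
27.0 0.15 d 0.1637 fu -28.2 fn 0.4 fz 22.9 s 0.16110 z 0.0612 tilt -0.20
27.55 0.3 d 0.1637 fu -28.7 fn 0.1 fz 22.8 s 0.16105 z 0.0612 tilt -0.06
28.1 0.4 d 0.1637 fu -28.6 fn -0.2 fz 21.7 s 0.16104 z 0.0611 tilt 0.04
28.65 0.5 d 0.1637 fu -28.4 fn 1.1 fz 22.3 s 0.16098 z 0.0611 tilt 0.13
28.65 0.5 d 0.1637 fu -28.4 fn 1.1 fz 22.3 s 0.16098 z 0.0611 tilt 0.13
29.2 0.5 d 0.1641 fu -32.5 fn -0.2 fz 24.6 s 0.16102 z 0.0611 tilt 0.09
30.2 0.5 d 0.1641 fu -33.5 fn -0.4 fz 24.8 s 0.16103 z 0.0611 tilt 0.09
```

```bash
python3 -c "
from h import *
print(hand_in())"
```

```text
the job is handed in; nothing more can be done
None
```

I laid the emery stick on the open bench clear of the jig, then pushed the carrier home and handed in with the arm still pressing it against the stop at about 33 N measured at the wrist; the result has not come back.

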